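# Chock the keg on the bar stillage

### The arm

A 6-joint arm with a two-finger parallel gripper is mounted at the origin on the work surface. World frame = base frame: x ahead of the robot, y to its left, z up, the work surface at z = 0. Lengths are in m, angles in rad, forces in N, time in s.
With the tool pointing down it reaches from about 0.35 to 0.8 m from the base axis. Payload 7.3 kg.
Tool frame: the origin (TCP) lies between the finger pads; the fingertips stand 25 mm ahead of it and the grasp point (between the pads) lies 6 mm ahead of it (r.tip_extent is the distance from the TCP to the fingertips, in m); z points along the fingers, y is the line along which they close (so a half turn about z gives the same grasp; the last joint's range is limited). The gripper opens to 85 mm and grips with 20 to 120 N. Pads are 22 mm wide; open, the fingers measure 114 mm over their backs; the gripper's body (76 mm by 85 mm) begins 54 mm behind the grasp point. The pads swing forward as they close: fully open they stand 13 mm farther back than shut.
Start: joints at [1.065, 0.342, 1.524, -0, 1.275, -0.146], TCP at [0.185, 0.491, 0.256] pointing down, gripper open.
Joint ranges: [-2.53, 2.53], [-0.77, 2.02], [0.04, 2.7], [-1, 4.14], [0.28, 2.66], [-3.11, 3.11]. Speed limits (rad/s): [2.57, 2.57, 3.14, 3.14, 3.14, 3.14].

### API

Orientations are given as a unit quaternion [x, y, z, w].
In Python, from workcell import r, command_gripper, optics gives the robot as it stands. The module is installed in compiled form; this text tells all that it offers. Calls block until the motion is done:
- r.reach(position, orientation): joint-space move of the TCP to a pose.
- r.move_straight(position, orientation=None, speed=0.15, max_force=None): straight line of the TCP; orientation=None keeps the orientation; speed is the mean speed in m/s. With max_force (N) it stops when the force on the tool has changed by that much, and returns True; else False.
- r.movej(angles): joint-space move.
- command_gripper(opening, force=None): finger opening in m; force is the grip in N (None keeps the last); returns when the fingers have stopped.
- r.hold(seconds).
- r.solve_ik(position, orientation): joint angles nearest the present ones, or None.
- r.read_state(): the state.
- optics.get_image(name): name is "side" or "top" or "wrist"; returns (picture, depth): 384x512x3 uint8, red, green, blue; 384x512 float32, m along the optical axis (not along the pixel's ray), 0 where there is no reading.
- optics.camera_model(name): a dict with "K" (3x3 intrinsics, pixels), "k1" (the pictures are not rectified: a ray, as slopes to the right and down, at radius r is drawn at 1 + k1 r^2 times it, then the intrinsics apply), "R" (3x3) and "t" (3): a world point X has camera coordinates R X + t; the wrist camera has in their place "tool_from_camera" (4x4, takes a point from camera to tool coordinates, whose origin is the TCP and whose axes are the flange's). Camera axes: x right, y down, z forward; pixel columns grow to the right and rows downward; lengths in m; the calibration is good to about 2 mm. A picture is of the moment at which its call begins: read the wrist's pose just before it. camera_model takes no time and is no camera call.
A pose or a line that the arm cannot do raises r.PlanningError and nothing moves.
- r.finish_job(): hands the job in; it is judged then, once.
The state is a dict: "time_s": time; "joint_positions": joint angles; "dq": joint speeds; "tau": joint torques, N m; "eef_pos": TCP position; "eef_rot": TCP orientation; "contact_force": force on the tool from outside, world axes, zero at the start; "torque": the same for the moment, N m; "grip_width": finger opening in m; "grip_force": force on a finger pad.
Only numpy, scipy, OpenCV 4.12 (cv2) and the standard library are available. Lean on these libraries where they do the work, as an engineer would, in place of code of your own. Each camera call takes 0.05 s, during which the arm holds its last target. There are 200 camera calls.

### The job

Pick up the yellow wedge chock, set it nose-first on the sloping stillage between the two uprights of the steel stop, and slide it up under the low side of the steel keg until the keg has rolled back against the rail and is held snugly: press with about 10 N, hard enough to feel it bite (over 4 N) but never above 20 N, and do not jack the keg up. Let go of the chock, then fold the steel stop down flat towards the low edge so that the keg rests on the chock alone, and leave the tumbler, bottle and coasters where they stand.

Things in the scene. Friction and masses are not known exactly. Their poses are not given: they have to be found in the camera images.
- stillage: Fixed wooden keg stand. Origin on the bar top; x points horizontally towards the rail (uphill), y left, z up. Deck: 260 mm wide, rises along +x at 6 degrees, 35 mm above the bar top at the origin, from 190 mm below the origin to 115 mm above it along the slope. Rail: board square to the deck, 75 mm high, its face 86 mm up the slope from the origin.
- keg_center (a point): Centre of a steel keg with black end bands, 100 mm diameter, 160 mm long, about 0.7 kg, lying along the stillage's y. At first it leans on the stop's uprights, about 6 mm short of the rail; it rolls easily. Fully home, its centre is 36 mm up the slope from the stillage's origin and 50 mm off the deck. The point turns with the keg.
- chock_grip (a point): Centre of the black grip block (40 mm long x, 36 wide y, 45 high) at the tail of a yellow wedge chock 36 mm wide, 0.15 kg, standing on the bar. x points to the nose, z up; 22.5 mm above the underside. The face rises backwards at 35 degrees from the 2 mm thick nose to 36 mm height. Flat on the deck and touching the fully home keg, this point is 119 mm down the slope from the keg's centre.
- chock_nose (a point): Tip of the chock's nose on its underside, 100 mm ahead of the grip block's centre, same axes.
- stop (a joint): Hinge of the steel stop, rad: 0 = upright (square to the deck, blocking the keg), 1.5 = folded flat towards the low edge. Stiff (0.1 N m), stays where it is left. Two uprights (10 mm round bars, 52 mm left and right of the middle) rise from the hinge line, linked under the deck so that they turn as one; the chock passes between them.
- stop_hinge (a point): Middle of the stop's hinge line (parallel to the stillage's y), 26 mm down the slope from the stillage's origin and 6 mm off the deck.
- stop_left (a point): Middle of the red-sleeved left ear of the stop: a 12 mm round bar parallel to y, reaching from 52 to 145 mm left of the middle, 52 mm from the hinge line. This point is 125 mm left of the middle, beyond the keg's end: a finger fits on its uphill side to push it downhill, then down.
- stop_right (a point): The same ear on the right side, 125 mm right of the middle.
- tumbler_mid (a point): Centre of a glass tumbler standing on the bar, 72 mm across, 100 mm high. Leave alone.
- bottle_mid (a point): Centre of an amber bottle standing on the bar, 62 mm across, 200 mm high. Leave alone.
- coasters_mid (a point): Centre of a stack of cork coasters on the bar, 96 mm across, 30 mm high. Leave alone.
Things that resemble listed ones, but are neither listed nor needed, are in the scene too. Of the things that look like the part that bears chock_grip, take the one that is farthest to the robot's left at the start.

How it is judged:
On the way, in this order (a step that is already met when the one before it is completed fails the run):
1. with the stop still up, the chock bites: it presses on the keg with over 4 N while the keg is back against the rail (contact force between chock and keg above 4 N and x of keg_center in the frame of stillage above 0.0285 m and value of joint stop below 0.4 rad), for 0.2 s.
2. the stop is folded flat (value of joint stop above 1.3 rad), for 0.1 s.
At the end, for the whole second after the job is handed in: The stop is folded beyond 1.3 rad; the keg is at rest within 2 mm of the rail and not jacked up more than 4 mm off the deck; it leans on the chock, which rests on the deck, released and still (value of joint stop above 1.3 rad and x of keg_center in the frame of stillage above 0.0285 m and z of keg_center in the frame of stillage below 0.0925 m and contact force between keg and chock above 0.2 N and contact force between chock and stillage above 0.2 N and linear speed of each of keg, chock below 0.005 m/s); the robot touches nothing.
It fails at once if the chock presses on the keg with more than 20 N (contact force between chock and keg above 20 N).
It fails at once if the keg is jacked up more than 4 mm off the deck (z of keg_center in the frame of stillage above 0.0925 m).
It fails at once if the tumbler is moved more than 20 mm (distance of tumbler_mid from where it was at the start of the episode above 0.02 m).
It fails at once if the bottle is moved more than 20 mm (distance of bottle_mid from where it was at the start of the episode above 0.02 m).
It fails at once if the coasters are moved more than 20 mm (distance of coasters_mid from where it was at the start of the episode above 0.02 m).
It also fails if it takes over 72 s, if anything falls off the work surface, if the arm or the gripper's body presses on something with over 40 N, if the wrist force passes 120 N, or if a joint passes its speed limit or range.

## Working session

There is one attempt and no reset: what is moved stays moved. The work goes in short steps, each a Python script; the robot and the scene stay as the last script left them, time stands still between calls to the robot, and variables do not carry over. Pictures are saved under pics/ and viewed, at most 10 in all, crops included, and the job is handed in when it is done.

```bash
mkdir -p pics; ls; python3 - <<'E'
from workcell import r, optics
import cv2,numpy as np
for n in ("top","side"):
    im,d=optics.get_image(n); cv2.imwrite(f"pics/{n}0.png",im[:,:,::-1]); np.savez(f"{n}0.npz",im=im,d=d)
    print(n,optics.camera_model(n))
print(optics.camera_model("wrist")); s=r.read_state(); print(s['eef_pos'],s['eef_rot'],s['time_s'],r.tip_extent)
E
```

```text
pics
top {'K': array([[448.59668077,   0.        , 255.05709796],
       [  0.        , 448.59668077, 188.03537845],
       [  0.        ,   0.        ,   1.        ]]), 'k1': -0.0411516771931888, 'R': array([[-0.00549428, -0.99990889,  0.0123295 ],
       [-0.98610601,  0.00337053, -0.16608307],
       [ 0.16602638, -0.0130707 , -0.98603468]]), 't': array([-0.08158562,  0.47075775,  1.30580144])}
side {'K': array([[397.44139694,   0.        , 253.33790955],
       [  0.        , 397.44139694, 190.16891309],
       [  0.        ,   0.        ,   1.        ]]), 'k1': -0.11000091222326039, 'R': array([[ 0.91012112, -0.41432845, -0.00338786],
       [-0.27916453, -0.60713463, -0.74394537],
       [ 0.30618084,  0.67802617, -0.66823185]]), 't': array([-0.452047  ,  0.16621817,  1.24246726])}
{'K': array([[295.85894109,   0.        , 257.13214165],
       [  0.        , 295.85894109, 191.88225697],
       [  0.        ,   0.        ,   1.        ]]), 'k1': -0.07481061047101245, 'tool_from_camera': array([[-4.51417924e-05, -9.44992971e-01, -3.27090633e-01,
         8.45125728e-02],
       [ 9.99999985e-01,  1.17479419e-05, -1.71950856e-04,
        -4.94584839e-04],
       [ 1.66334992e-04, -3.27090636e-01,  9.44992957e-01,
        -1.17114572e-01],
       [ 0.00000000e+00,  0.00000000e+00,  0.00000000e+00,
         1.00000000e+00]])}
[0.18466085 0.4911313  0.25571731] [ 1.78942717e-01  9.83859272e-01 -6.23933210e-04 -2.19511315e-04] 0.1 0.025
```

View pics/top0.png

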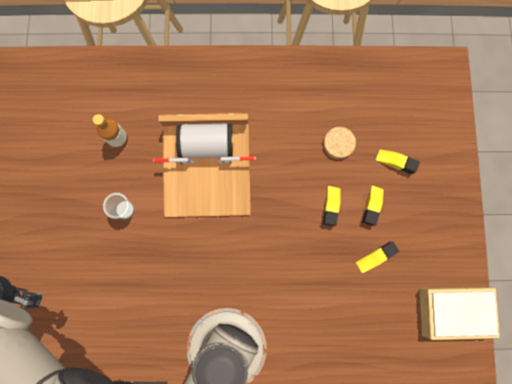

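View pics/side0.png

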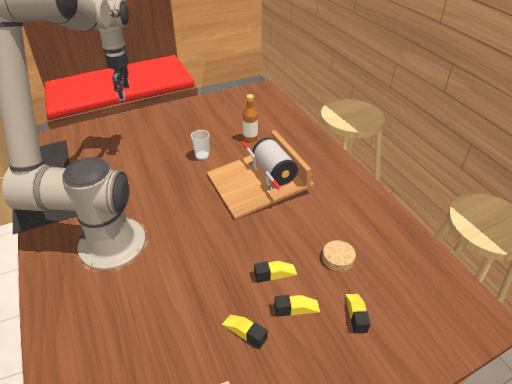

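The top view shows four yellow/black chocks at pixels (332,206), (374,205), (398,161) and (377,257). The one at (332,206) is farthest left: image left is +y, so it has the largest y. In the side view it is at (275,271). The stillage is at (207,165), the keg at (205,140), and the red ears at (172,160) and (238,158).

```bash
cat > h.py <<'E'
import numpy as np, cv2
from scipy.spatial.transform import Rotation as Ro
from workcell import r, optics, command_gripper
def cam(name, s=None):
    m=dict(optics.camera_model(name))
    if name=="wrist":
        T=np.eye(4);T[:3,:3]=Ro.from_quat(s['eef_rot']).as_matrix();T[:3,3]=s['eef_pos']
        W=np.linalg.inv(T@m['tool_from_camera']); m['R'],m['t']=W[:3,:3],W[:3,3]
    return m
def ray(m,uv):
    uv=np.atleast_2d(uv).astype(float); K=m['K']
    p=(uv-K[:2,2])/np.diag(K)[:2]; q=p.copy()
    for _ in range(10): q=p/(1+m['k1']*(q**2).sum(1,keepdims=True))
    return np.c_[q,np.ones(len(q))]
def world(m,uv,d): return (ray(m,uv)*np.asarray(d,float).reshape(-1,1)-m['t'])@m['R']
def at_z(m,uv,z):
    D=ray(m,uv)@m['R']; C=-m['R'].T@m['t']; return C+D*((z-C[2])/D[:,2])[:,None]
def cloud(m,d):
    v,u=np.mgrid[:d.shape[0],:d.shape[1]]; return world(m,np.c_[u.ravel(),v.ravel()],d.ravel()).reshape(*d.shape,3)
def masks(im):
    h=cv2.cvtColor(im,cv2.COLOR_RGB2HSV).astype(int); H,S,V=h[...,0],h[...,1],h[...,2]
    return dict(yellow=(H>25)&(H<36)&(S>180)&(V>100),black=(V<60),red=((H<5)|(H>174))&(S>190)&(V>120),
                deck=(H>8)&(H<22)&(V>165)&(S>90))
def blobs(mask,amin=20):
    n,l,st,c=cv2.connectedComponentsWithStats(mask.astype(np.uint8)); return [(c[i],l==i) for i in range(1,n) if st[i,4]>=amin]
E
python3 - <<'E'
from h import *
for n in("top","side"):
    z=np.load(n+"0.npz"); im,d=z['im'],z['d']; m=cam(n); P=cloud(m,d); M=masks(im)
    print(n)
    for k in M:
        for c,b in blobs(M[k],25):
            b=b&(d>0); p=np.median(P[b],0)
            if p[0]>.3 and abs(p[1])<.6 and p[2]>-.02: print(k,c.round(1),b.sum(),p.round(3),P[b][:,2].min().round(3),P[b][:,2].max().round(3))
    if n=="top":
        for c,b in blobs(M['deck'],1000):
            p=P[b&(d>0)]; print(p.min(0),p.max(0))
        a=cv2.resize(im[140:280,310:430],None,fx=5,fy=5,interpolation=cv2.INTER_CUBIC)
        cv2.imwrite("pics/crop.png",cv2.resize(a[:,:,::-1],(600,700))[:600])
E
```

```text
top
yellow [391.  157.5] 221 [ 0.567 -0.505  0.026] -0.005 0.041
yellow [333.3 198.5] 178 [ 0.438 -0.322  0.026] -0.006 0.042
yellow [375.7 198.3] 183 [ 0.44  -0.451  0.027] -0.004 0.041
black [407.7 170.4] 40 [ 0.526 -0.554  0.025] 0.005 0.042
black [365.8 218.3] 48 [ 0.377 -0.415  0.026] 0.006 0.046
black [325.4 219.3] 30 [ 0.373 -0.292  0.027] 0.001 0.044
red [159.9 159.7] 39 [0.545 0.195 0.095] -0.002 0.099
deck [245.4 144.8] 68464 [ 0.624 -0.069 -0.001] -0.76 0.205
deck [68.8 64.8] 212 [0.886 0.517 0.   ] -0.007 0.008
deck [43.9 89.2] 37 [ 0.804  0.593 -0.001] -0.005 0.006
deck [401.3 188.4] 189 [ 0.473 -0.534 -0.002] -0.011 0.006
[ 0.28446516 -1.19624109 -0.75958722] [1.43023449 0.98747976 0.2054277 ]
[ 0.16923628 -1.1899089  -0.74793673] [0.28410876 0.69038457 0.00984405]
[-0.13396877 -1.19754231 -0.76218211] [0.18340522 0.60637331 0.2862394 ]
[-0.09681336  0.11396251 -0.00852753] [-0.03985245  0.36217775  0.00715009]
side
black [284.2 172.5] 328 [ 0.603 -0.02   0.098] 0.046 0.136
black [261.9 276.2] 129 [ 0.374 -0.33   0.023] 0.002 0.044
black [281.9 310.5] 127 [ 0.374 -0.451
[... 929 characters left out ...]
deck [309.3 262.2] 1613 [ 0.532 -0.327 -0.   ] -0.007 0.006
deck [268.8 246.3] 464 [ 0.452 -0.229 -0.   ] -0.008 0.046
deck [282.2 243.5] 154 [ 0.492 -0.229 -0.   ] -0.005 0.006
deck [424.  290.6] 220 [ 0.78  -0.559  0.   ] -0.006 0.005
deck [292.3 286.2] 484 [ 0.446 -0.379 -0.   ] -0.007 0.005
deck [268.7 291.1] 119 [ 0.377 -0.367 -0.001] -0.005 0.004
deck [448.5 293.5] 28 [ 0.838 -0.596 -0.001] -0.007 0.004
deck [321. 312.] 29 [ 0.478 -0.488 -0.   ] -0.003 0.003
deck [312. 319.] 51 [ 0.444 -0.492 -0.   ] -0.004 0.004
deck [293.3 328.4] 240 [ 0.386 -0.494 -0.001] -0.004 0.004
deck [312.3 339.6] 260 [ 0.412 -0.544 -0.   ] -0.006 0.005
deck [345.2 335.8] 67 [ 0.496 -0.577  0.   ] -0.006 0.004
```

View pics/crop.png

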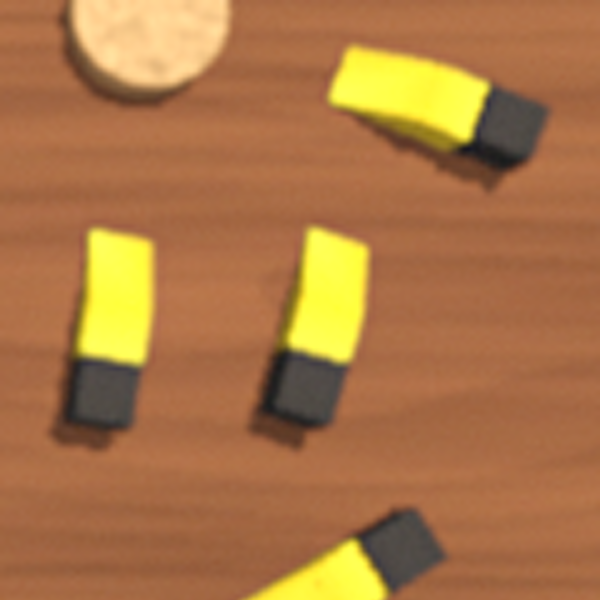

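The crop confirms it: the leftmost chock has its grip top at about (331,218) and its nose at about (334,186), clear of the others. Next I'll take close wrist looks at the stillage and the chock.

```bash
python3 - <<'E'
from h import *
Q=[0,1,0,0]
for n,p in (("w1",[.47,.07,.33]),("w2",[.40,-.30,.22])):
    r.reach(p,Q); r.hold(.3)
    s=r.read_state(); im,d=optics.get_image("wrist"); cv2.imwrite(f"pics/{n}.png",im[:,:,::-1])
    np.savez(n+".npz",im=im,d=d,p=s['eef_pos'],q=s['eef_rot']); print(s['time_s'],s['eef_pos'],s['contact_force'])
E
```

```text
2.2667 [0.46992962 0.07042744 0.32991933] [ 0.3742848  -0.08978721 -0.15214569]
4.075 [ 0.40040486 -0.2995087   0.22019118] [-0.35908249  0.35428703 -0.01478091]
```

View pics/w1.png

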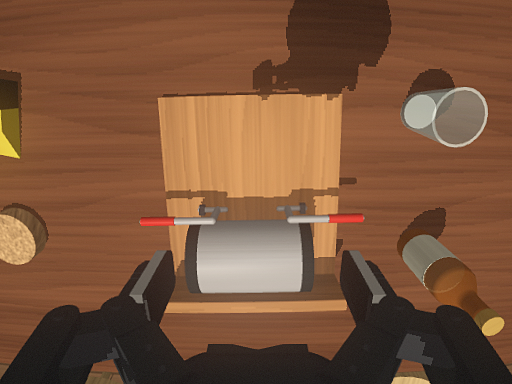

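View pics/w2.png

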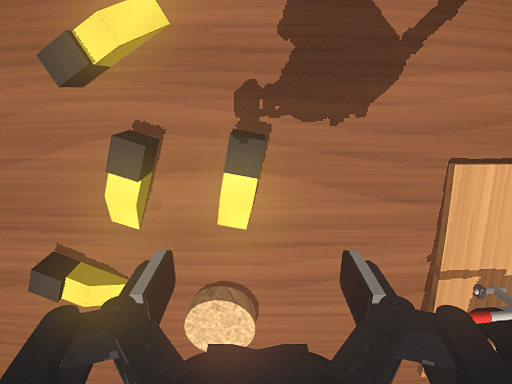

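w1 shows the deck's low corners at (159,97) and (342,94), and the ear ends at (140,222) and (364,218). The keg is centred at about (250,258). In w2 the target chock's grip top is at about (247,152) and its nose edge runs from (217,226) to (248,230). It is the rightmost in this view, which is +y.

```bash
python3 - <<'E'
from h import *
def load(n):
    z=np.load(n+".npz"); m=cam("wrist",dict(eef_pos=z['p'],eef_rot=z['q'])); return z['im'],z['d'],m,cloud(m,z['d'])
im,d,m,P=load("w1"); M=masks(im)
# deck plane
reg=np.zeros(d.shape,bool); reg[102:185,170:332]=1; reg&=d>0
p=P[reg]; A=np.c_[p[:,:2],np.ones(len(p))]; c=np.linalg.lstsq(A,p[:,2],rcond=None)[0]
print("plane",c,"slope",np.degrees(np.arctan(np.hypot(*c[:2]))),"dir",np.degrees(np.arctan2(c[1],c[0])),"res",np.std(A@c-p[:,2]))
def onplane(uv):
    D=ray(m,uv)@m['R']; C=-m['R'].T@m['t']; k=(c[0]*C[0]+c[1]*C[1]+c[2]-C[2])/(D[:,2]-D[:,:2]@c[:2]); return C+D*k[:,None]
L=onplane([[159,97],[342,94]]); print("low corners",L, "len",np.linalg.norm(L[1]-L[0]),"yaw",np.degrees(np.arctan2(-(L[1]-L[0])[0],(L[1]-L[0])[1])))
for cc,b in blobs(M['red'],40):
    b&=d>0; q=P[b]; print("red",cc,q.mean(0),np.percentile(q,[1,99],axis=0).round(3).tolist())
# top camera ears+corner check
z=np.load("top0.npz"); mt=cam("top"); 
for cc,b in blobs(masks(z['im'])['red'],5): print("top red",cc,at_z(mt,cc,.094))
print("top corners",at_z(mt,[[164.5,216.5],[250,215.5]],L[:,2].mean()))
# chock
im,d,m,P=load("w2"); M=masks(im)
for k in ("yellow","black"):
    b=np.zeros(d.shape,bool); b[115:240,205:275]=1
    q=P[b&(P[...,2]>(.036 if k=="black" else .008))&(d>0)& (M['yellow'] if k=="yellow" else (im.max(2)<95))]
    print(k,len(q),q.mean(0),cv2.minAreaRect((q[:,:2]*1000).astype(np.float32)), np.percentile(q[:,2],[5,50,95]))
print("nose",at_z(m,[[217.5,226.5],[248,230]],.002), at_z(m,[232.7,228.2],.002)[0])
print("side cam nose check", at_z(cam("side"),[[296,272]],.002))
E
```

```text
plane [ 0.10333717  0.00194981 -0.0257593 ] slope 5.9008850732163145 dir 1.080954292113832 res 0.0008382651354559273
low corners [[ 0.39306672 -0.06878562  0.01472499]
 [ 0.38907773  0.18915383  0.01481571]] len 0.25797030616685473 yaw 0.8860005851362044
red [347.25123153 217.72413793] [0.54337846 0.18843204 0.09354477] [[0.539, 0.165, 0.091], [0.55, 0.208, 0.096]]
red [155.10852713 219.13178295] [ 0.5457651  -0.06471016  0.0933686 ] [[0.543, -0.084, 0.089], [0.548, -0.041, 0.096]]
red [155.93442623 224.42622951] [ 0.5529123  -0.06405358  0.09453413] [[0.551, -0.084, 0.093], [0.555, -0.041, 0.096]]
top red [159.94871795 159.74358974] [[0.54560507 0.19301846 0.094     ]]
top red [245.85714286 158.85714286] [[ 0.54744231 -0.05667639  0.094     ]]
top corners [[ 0.38831626  0.19015815  0.01477035]
 [ 0.3904087  -0.06825522  0.01477035]]<stdin>:23: RuntimeWarning: Mean of empty slice.
  ret = um.true_divide(
Traceback (most recent call last):
IndexError: index -1 is out of bounds for axis 0 with size 0
```

```bash
python3 - <<'E'
from h import *
z=np.load("w2.npz"); im,d=z['im'],z['d']; m=cam("wrist",dict(eef_pos=z['p'],eef_rot=z['q'])); P=cloud(m,d)
b=np.zeros(d.shape,bool); b[115:240,205:275]=1; b&=d>0
hs=cv2.cvtColor(im,cv2.COLOR_RGB2HSV); Y=(hs[...,1]>150)&(hs[...,0]>24)&(hs[...,0]<38)
for n,k in (("yellow",Y&(P[...,2]>.004)),("top",~Y&(P[...,2]>.041)),("all",P[...,2]>.012)):
    q=P[b&k]; print(n,len(q)); 
    if len(q): print(q.mean(0),cv2.minAreaRect((q[:,:2]*1000).astype(np.float32)),np.percentile(q[:,2],[5,50,95]))
N=at_z(m,[[217.5,226.5],[248,230]],.002); print("nose",N,N.mean(0),np.degrees(np.arctan2((N[1]-N[0])[0]*-1,(N[1]-N[0])[1])))
v=cam("side"); print("side grip top", at_z(v,[[256,263],[268,262]],.045))
zt=np.load("top0.npz"); mt=cam("top"); print("top: grip top",at_z(mt,[330.6,218],.045),"nose",at_z(mt,[334,186.4],.002))
E
```

```text
yellow 1242
[ 0.43679083 -0.32435314  0.0273151 ] ((437.9429626464844, -324.38330078125), (35.9674186706543, 74.8737564086914), 79.21306610107422) [0.00794225 0.03190484 0.03618129]
top 1376
[ 0.37894635 -0.31324667  0.04438038] ((379.5449523925781, -313.3550109863281), (36.053955078125, 39.47160720825195), 79.432373046875) [0.04320628 0.04440106 0.04557667]
all 2971
[ 0.40192859 -0.3175628   0.0368681 ] ((411.6849060058594, -319.4187927246094), (36.149532318115234, 105.06529235839844), 79.15068817138672) [0.01729557 0.03620876 0.04525237]
nose [[ 0.47779897 -0.3496308   0.002     ]
 [ 0.48254891 -0.31143991  0.002     ]] [ 0.48017394 -0.33053535  0.002     ] -7.0896635275379065
side grip top [[ 0.37150625 -0.29363441  0.045     ]
 [ 0.4041049  -0.30469245  0.045     ]]
top: grip top [[ 0.37866323 -0.30712808  0.045     ]] nose [[ 0.48106777 -0.32880282  0.002     ]]
```

```bash
cat >> h.py <<'E'
FL=Ro.from_quat([0,1,0,0])
YAW=.0145; S=Ro.from_euler('ZY',[YAW,-np.radians(6)]); O=np.array([.5785,.063,.035])
def deck(s,y,h): return O+S.apply([s,y,h])
QD=(S*FL).as_quat(); GH=.036      # TCP height above the chock's underside
E
python3 - <<'E'
from h import *
q=(Ro.from_euler('z',-10.4,degrees=True)*FL).as_quat(); c=np.array([.3792,-.3131])
command_gripper(.07,40)
r.reach([*c,.12],q); r.move_straight([*c,GH],speed=.08,max_force=8)
command_gripper(.0,40); s=r.read_state(); print(s['eef_pos'],s['grip_width'],s['grip_force'],s['contact_force'])
r.move_straight([*c,.22],speed=.15); r.hold(.2); print(r.read_state()['grip_width'],r.read_state()['contact_force'])
r.reach(deck(-.15,0,GH+.10),QD); r.hold(.3)
s=r.read_state(); im,d=optics.get_image("wrist"); cv2.imwrite("pics/w3.png",im[:,:,::-1]); np.savez("w3.npz",im=im,d=d,p=s['eef_pos'],q=s['eef_rot'])
print(s['time_s'],s['eef_pos'],deck(-.15,0,GH+.1),s['contact_force'])
E
```

```text
[ 0.37937825 -0.31329592  0.03644765] 0.03548144881920281 40.815051198005676 [ 2.51936738e-04 -7.28089393e-01  4.45429789e+00]
0.03530663349770644 [ 0.49792924  0.41272743 -2.35866932]
9.8167 [0.4153395  0.06011851 0.15460748] [0.41512302 0.06063087 0.15457571] [-0.21649052 -1.1914546  -1.77735816]
```

View pics/w3.png

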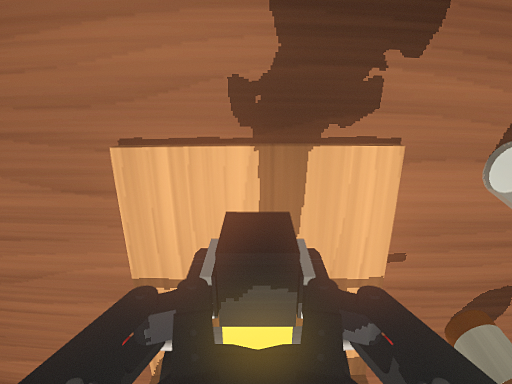

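The chock is held squarely, with its block at about (257,250). The deck's low corners are at (110,148) and (404,146). I'll check the deck's middle from these corners, then set the chock down.

```bash
python3 - <<'E'
from h import *
z=np.load("w3.npz"); m=cam("wrist",dict(eef_pos=z['p'],eef_rot=z['q']))
L=at_z(m,[[110,148],[404,146]],.015); print(L, "mid",L.mean(0),"pred",deck(-.19,0,0),"yaw",np.arctan2(-(L[1]-L[0])[0],(L[1]-L[0])[1]))
y=S.inv().apply(L.mean(0)-O)[1]; print("y off",y)
r.move_straight(deck(-.15,0,GH+.012),speed=.1)
print(r.move_straight(deck(-.15,0,GH-.008),speed=.015,max_force=3))
s=r.read_state(); print(S.inv().apply(s['eef_pos']-O),s['contact_force'])
command_gripper(.05,40); r.hold(.2); command_gripper(0,40); r.hold(.2)
s=r.read_state(); print(S.inv().apply(s['eef_pos']-O),s['contact_force'],s['grip_width'],s['time_s'])
E
```

```text
[[ 0.39369948 -0.07017177  0.015     ]
 [ 0.38842156  0.18817354  0.015     ]] mid [0.39106052 0.05900089 0.015     ] pred [0.3895607  0.06026019 0.01513959] yaw 0.020426902051460236
y off -0.0012809139501271508
True
[-1.50061977e-01  1.83646796e-05  3.62912605e-02] [-1.74970722 -0.28137376  5.41727986]
[-1.50662757e-01  2.00423647e-05  3.60265572e-02] [-0.75552159 -1.2929008   3.08880875] 0.035814116543490995 12.6833
```

```bash
cat >> h.py <<'E'
def fd(n=4):
    F=[]
    for _ in range(n): r.hold(.02); F.append(S.inv().apply(r.read_state()['contact_force']))
    return np.mean(F,0)
def sd(): return S.inv().apply(np.array(r.read_state()['eef_pos'])-O)
E
python3 - <<'E'
from h import *
print("start",fd().round(2)); h=sd()[2]
print(r.move_straight(deck(-.115,0,h),speed=.05,max_force=8),sd().round(4),fd().round(2))
print(r.move_straight(deck(-.095,0,h),speed=.03,max_force=6),sd().round(4),fd().round(2)); b=fd()
for s in np.arange(-.094,-.0845,.001):
    st=r.move_straight(deck(s,0,h),speed=.01,max_force=6); f=fd(); print(round(s,4),sd().round(4),f.round(2),st)
    if f[0]-b[0]<-4: break
print(r.read_state()['time_s'])
E
```

```text
start [-0.69 -0.65  3.62]
True [-0.1507  0.      0.036 ] [-0.26 -0.11  4.53]
True [-0.1507  0.      0.036 ] [-0.46  0.    3.73]
-0.094 [-0.1507 -0.      0.036 ] [-1.07 -0.16  4.27] True
-0.093 [-0.1506  0.      0.036 ] [-1.27 -0.56  3.44] True
-0.092 [-0.1506  0.      0.036 ] [-0.75 -0.28  3.31] True
-0.091 [-0.1506  0.      0.036 ] [-0.59 -0.08  4.55] True
-0.09 [-0.1506  0.      0.036 ] [-1.32 -0.05  4.37] True
-0.089 [-0.1506  0.      0.036 ] [-0.75 -0.26  3.06] True
-0.088 [-0.1505  0.      0.036 ] [-0.99 -0.27  4.19] True
-0.087 [-0.1506 -0.      0.036 ] [-0.06 -0.18  3.69] True
-0.086 [-0.1506  0.      0.036 ] [-1.31 -0.42  4.39] True
-0.085 [-0.0892  0.      0.036 ] [0.03 0.33 4.99] True
27.7667
```

```bash
python3 - <<'E'
from h import *
h=sd()[2]; s=sd()[0]; b=fd(); t0=r.read_state()['time_s']
for k in range(12):
    s+=.0007; r.move_straight(deck(s,0,h),speed=.01); f=fd(); print(round(s,4),sd()[0].round(4),f.round(2),round(r.read_state()['time_s']-t0,2))
    if f[0]-b[0]<-3 or r.read_state()['time_s']-t0>5: break
E
```

```text
-0.0885 -0.0892 [-4.03 -0.69  6.72] 0.41
```

```bash
python3 - <<'E'
from h import *
h=.036; s=-.0885; t0=r.read_state()['time_s']
for k in range(8):
    s+=.0006; r.move_straight(deck(s,0,h),speed=.01); f=fd(); print(round(s,4),sd()[0].round(4),f.round(2),round(r.read_state()['time_s']-t0,2))
    if f[0]<-7: break
im,d=optics.get_image("side"); cv2.imwrite("pics/s1.png",cv2.resize(im[110:230,190:340],None,fx=5,fy=5)[:,:,::-1]); np.savez("s1.npz",im=im,d=d)
E
```

```text
-0.0879 -0.0892 [-4.66 -0.74  7.18] 0.32
-0.0873 -0.0892 [-6.8  -0.96  9.64] 0.63
-0.0867 -0.0892 [-7.74 -1.36 10.84] 0.95
```

View pics/s1.png

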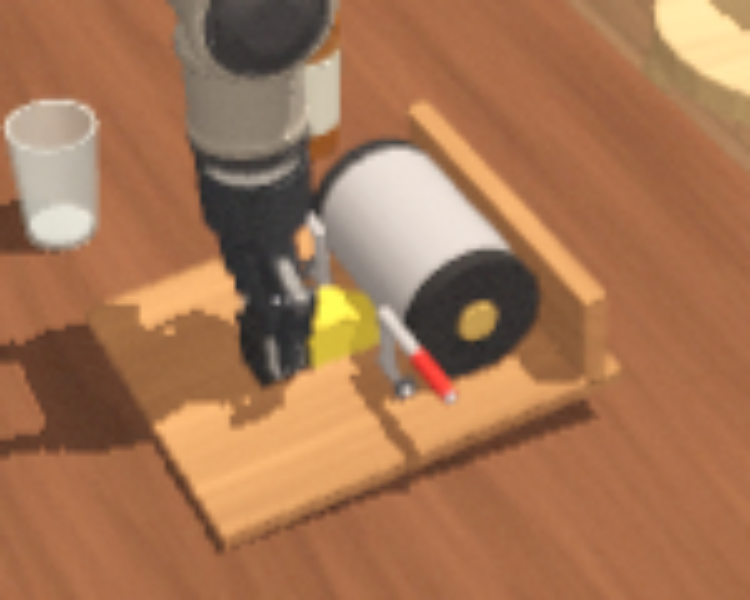

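The crop shows the chock's yellow nose between the uprights and the keg above it, with the red right ear at about (435,375). I'll measure how far the keg has moved, comparing depth before and after.

```bash
python3 - <<'E'
from h import *
from scipy.optimize import least_squares
print("sd",sd().round(4),fd().round(2),r.read_state()['grip_width'],r.read_state()['time_s'])
im,d=optics.get_image("top"); np.savez("t1.npz",im=im,d=d)
def keg(im,d,n):
    P=cloud(cam(n),d); L=S.inv().apply(P.reshape(-1,3)-O).reshape(P.shape)
    q=L[(d>0)&(L[...,2]>.045)&(L[...,2]<.11)&(L[...,0]>-.03)&(L[...,0]<.078)&(abs(L[...,1])<.065)]
    sat=(im.max(2).astype(int)-im.min(2))<25
    q=L[(d>0)&(L[...,2]>.04)&(L[...,2]<.11)&(L[...,0]>-.02)&(L[...,0]<.08)&(abs(L[...,1])<.06)&sat&(im.max(2)>110)]
    f=least_squares(lambda c:np.hypot(q[:,0]-c[0],q[:,2]-c[1])-.05,[.03,.05],loss='soft_l1',f_scale=.002)
    w=L[(d>0)&(L[...,2]>.02)&(L[...,2]<.07)&(L[...,0]>.07)&(L[...,0]<.12)&(abs(L[...,1])<.125)&(L[...,2]>.068)]
    print(n,len(q),f.x.round(4),"res",np.median(abs(f.fun)).round(4))
for n,k in(("top","top0"),("top","t1"),("side","side0"),("side","s1")):
    z=np.load(k+".npz"); print(k,end=" "); keg(z['im'],z['d'],n)
# wrist 1 : rail top board position
z=np.load("w1.npz"); P=cloud(cam("wrist",dict(eef_pos=z['p'],eef_rot=z['q'])),z['d']); print("w1",end=" ")
for k in("top0","t1"):
    zz=np.load(k+".npz"); L=S.inv().apply(cloud(cam("top"),zz['d']).reshape(-1,3)-O)
    w=L[(L[:,2]>.068)&(L[:,2]<.08)&(L[:,0]>.07)&(L[:,0]<.13)&(abs(L[:,1])<.12)]; print(k,"rail top s",np.percentile(w[:,0],[2,10,50,90,98]).round(4),"h",np.median(w[:,2]))
E
```

```text
sd [-0.0892  0.      0.0359] [-8.42 -1.28 11.11] 0.03574218067872728 29.3083
top0 top 1366 [0.0299 0.0481] res 0.0014
t1 top 1093 [0.0298 0.0484] res 0.0013
side0 side 644 [0.0323 0.0485] res 0.0011
s1 side 641 [0.0325 0.0484] res 0.001
w1 top0 rail top s [0.0712 0.0753 0.0945 0.1028 0.1047] h 0.07364019880433414
t1 rail top s [0.0714 0.0748 0.094  0.1028 0.1047] h 0.07377737508310027
```

The keg hasn't moved: it is still at s = 30 mm. The chock is stuck on the deck from the downward preload (about 11 N up on the tool). I'll relieve that preload and then continue in small steps.

```bash
python3 - <<'E'
from h import *
t=r.read_state()['time_s']; s=-.0892; h=.0362
for k in range(12):
    r.move_straight(deck(s,0,h),speed=.02); f=fd(3); print("lift",round(h,4),sd().round(4),f.round(2))
    if f[2]<0.3: break
    h+=.0004
for k in range(7):
    s+=.0006; r.move_straight(deck(s,0,h),speed=.01); f=fd(); print(round(s,4),sd().round(4),f.round(2))
    if f[0]<-6: break
print(r.read_state()['time_s']-t,r.read_state()['time_s'])
E
```

```text
lift 0.0362 [-0.0897  0.      0.0359] [-1.48 -0.4   1.35]
lift 0.0366 [-0.0893  0.      0.0363] [-1.3  -0.28 -2.94]
-0.0886 [-0.0888  0.      0.0365] [-1.51  0.13 -2.2 ]
-0.088 [-0.0879 -0.      0.0366] [-1.36  0.1  -2.52]
-0.0874 [-0.0873 -0.      0.0366] [-1.06  0.1  -2.19]
-0.0868 [-0.0867 -0.      0.0366] [-1.14 -0.35 -2.46]
-0.0862 [-0.0861  0.      0.0366] [-0.9   0.48 -2.14]
-0.0856 [-0.0855  0.      0.0366] [-1.09  0.06 -2.22]
-0.085 [-0.0849 -0.      0.0366] [-1.    0.34 -1.94]
2.841700000000003 32.2
```

```bash
python3 - <<'E'
from h import *
t=r.read_state()['time_s']; s=-.085; h=.0364; st=.0008
for k in range(20):
    s+=st; r.move_straight(deck(s,0,h),speed=.01); f=fd(3); print(round(s,4),sd().round(4),f.round(2))
    if f[0]<-2.5: st=.0004
    if f[0]<-7.5 or s>-.074: break
im,d=optics.get_image("top"); np.savez("t2.npz",im=im,d=d)
print(r.read_state()['time_s'])
P=cloud(cam("top"),d); L=S.inv().apply(P.reshape(-1,3)-O).reshape(P.shape)
from scipy.optimize import least_squares
sat=(im.max(2).astype(int)-im.min(2))<25
q=L[(d>0)&(L[...,2]>.04)&(L[...,2]<.11)&(L[...,0]>-.02)&(L[...,0]<.08)&(abs(L[...,1])<.06)&sat&(im.max(2)>110)]
print(least_squares(lambda c:np.hypot(q[:,0]-c[0],q[:,2]-c[1])-.05,[.03,.05],loss='soft_l1',f_scale=.002).x)
E
```

```text
-0.0842 [-0.0841 -0.      0.0364] [-1.4  -0.14 -2.76]
-0.0834 [-0.0833  0.      0.0364] [-0.91 -0.02 -2.87]
-0.0826 [-0.0826  0.      0.0364] [-1.93 -0.2  -2.37]
-0.0818 [-0.0822  0.      0.0363] [-2.79  0.06 -2.94]
-0.0814 [-0.082   0.      0.0362] [-4.77 -0.33 -2.54]
-0.081 [-0.082   0.      0.0362] [-6.47 -0.4  -1.42]
-0.0806 [-0.082   0.      0.0362] [-7.66 -0.38 -0.09]
34.35
[0.03674105 0.04826195]
```

The keg has moved about 6.8 mm and is home against the rail. I'll press to about 10 N, hold, release and back off.

```bash
python3 - <<'E'
from h import *
s=-.0806; h=.0364
for k in range(3):
    s+=.0004; r.move_straight(deck(s,0,h),speed=.01); f=fd(3); print(round(s,4),sd().round(4),f.round(2))
    if f[0]<-9.8: break
r.hold(.5); print(fd().round(2))
command_gripper(.075,40); r.hold(.2); print("open",sd().round(4),fd().round(2),r.read_state()['grip_width'])
r.move_straight(deck(-.086,0,.15),speed=.15)
im,d=optics.get_image("side"); np.savez("s2.npz",im=im,d=d); cv2.imwrite("pics/s2.png",cv2.resize(im[110:230,190:340],None,fx=5,fy=5)[:,:,::-1])
im,d=optics.get_image("top"); np.savez("t3.npz",im=im,d=d); P=cloud(cam("top"),d); L=S.inv().apply(P.reshape(-1,3)-O).reshape(P.shape)
from scipy.optimize import least_squares
sat=(im.max(2).astype(int)-im.min(2))<25
q=L[(d>0)&(L[...,2]>.04)&(L[...,2]<.11)&(L[...,0]>-.02)&(L[...,0]<.08)&(abs(L[...,1])<.06)&sat&(im.max(2)>110)]
print(least_squares(lambda c:np.hypot(q[:,0]-c[0],q[:,2]-c[1])-.05,[.03,.05],loss='soft_l1',f_scale=.002).x,r.read_state()['time_s'])
E
```

```text
-0.0802 [-0.082   0.      0.0362] [-9.07 -1.07  0.79]
-0.0798 [-0.082   0.      0.0362] [-10.63  -1.25   2.53]
[-9.91 -0.94  1.99]
open [-0.0797 -0.      0.0364] [-0.36 -0.11  0.37] 0.07504826527482544
[0.03704312 0.04823413] 37.2583
```

View pics/s2.png

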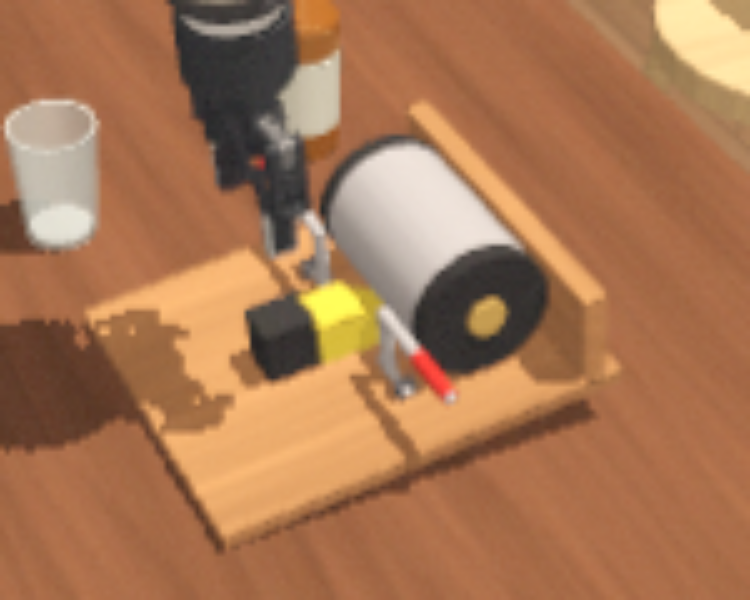

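The crop shows the chock released at about (310,330) under the keg, which is home against the rail. The stop is still upright, with the right ear at (435,375). Next I'll fold the stop by the right ear.

```bash
python3 - <<'E'
from h import *
r.move_straight(deck(-.086,0,.20),speed=.2); command_gripper(0,40)
r.reach(deck(.006,-.13,.20),QD); r.move_straight(deck(.006,-.13,.055),speed=.12)
print(fd().round(2))
print(r.move_straight(deck(-.052,-.13,.055),speed=.05,max_force=20),sd().round(4),fd().round(2))
r.move_straight(deck(-.045,-.13,.055),speed=.08)
r.move_straight(deck(-.045,-.13,.085),speed=.12); r.move_straight(deck(-.076,-.13,.085),speed=.12)
print(r.move_straight(deck(-.078,-.13,.037),speed=.05,max_force=15),sd().round(4),fd().round(2))
r.hold(.2); r.move_straight(deck(-.078,-.13,.16),speed=.15)
print(r.read_state()['time_s'])
im,d=optics.get_image("side"); cv2.imwrite("pics/s3.png",cv2.resize(im[110:230,190:340],None,fx=5,fy=5)[:,:,::-1])
E
```

```text
[0.06 0.31 0.11]
False [-0.0495 -0.1304  0.0553] [12.09  1.32 -9.12]
True [-0.0799 -0.1295  0.061 ] [-1.5   0.42  0.3 ]
44.525
```

View pics/s3.png

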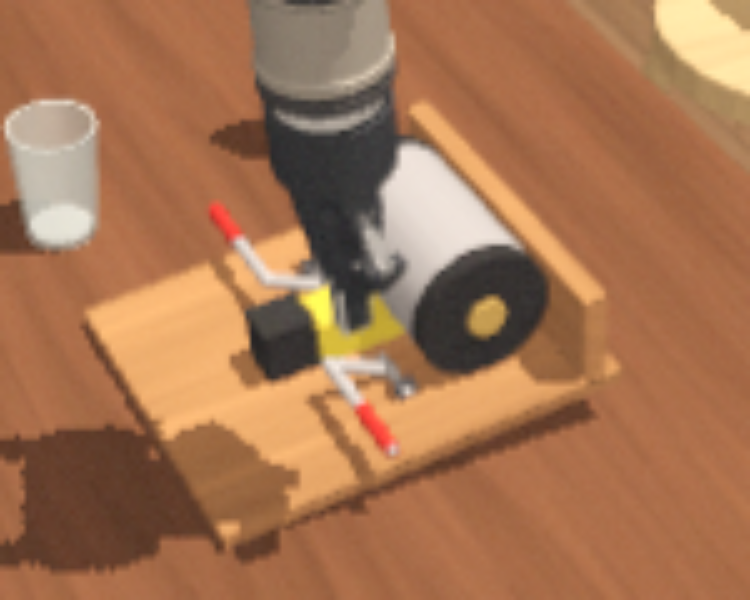

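The stop has folded about 60°: the ears are now at (375,430) and (222,220), still above the deck. The press tripped its force limit on contact, so I'll press again more slowly.

```bash
python3 - <<'E'
from h import *
r.move_straight(deck(-.078,-.13,.066),speed=.15)
for h in (.056,.050,.045,.041,.038):
    st=r.move_straight(deck(-.078,-.13,h),speed=.02,max_force=30); print(h,st,sd().round(4),fd(2).round(2))
    if st: break
r.hold(.2); print(fd(2).round(2))
r.move_straight(deck(-.078,-.13,.2),speed=.2); r.reach(deck(-.15,-.15,.25),QD); print(r.read_state()['time_s'])
im,d=optics.get_image("side"); cv2.imwrite("pics/s4.png",cv2.resize(im[110:230,190:340],None,fx=5,fy=5)[:,:,::-1])
im,d=optics.get_image("top"); P=cloud(cam("top"),d); L=S.inv().apply(P.reshape(-1,3)-O).reshape(P.shape)
for c,b in blobs(masks(im)['red'],8): b&=d>0; print(c,np.percentile(L[b],[10,50,90],axis=0).round(4).tolist())
from scipy.optimize import least_squares
sat=(im.max(2).astype(int)-im.min(2))<25
q=L[(d>0)&(L[...,2]>.04)&(L[...,2]<.11)&(L[...,0]>-.02)&(L[...,0]<.08)&(abs(L[...,1])<.06)&sat&(im.max(2)>110)]
print(least_squares(lambda c:np.hypot(q[:,0]-c[0],q[:,2]-c[1])-.05,[.03,.05],loss='soft_l1',f_scale=.002).x)
E
```

```text
0.056 False [-0.0776 -0.1301  0.056 ] [ 0.23 -0.01  0.38]
0.05 False [-0.0779 -0.13    0.0498] [0.29 0.01 0.35]
0.045 False [-0.0779 -0.13    0.0449] [-0.29 -0.48  0.14]
0.041 False [-0.078  -0.13    0.0409] [ 0.21 -0.13 -0.58]
0.038 False [-0.0777 -0.13    0.039 ] [-2.79  0.5  13.1 ]
[-2.74  0.97 13.3 ]
49.3083
[164.02564103 178.94871795] [[-0.0801, 0.113, 0.0093], [-0.077, 0.1284, 0.0137], [-0.0734, 0.1432, 0.0183]]
[0.03725271 0.04825752]
```

View pics/s4.png

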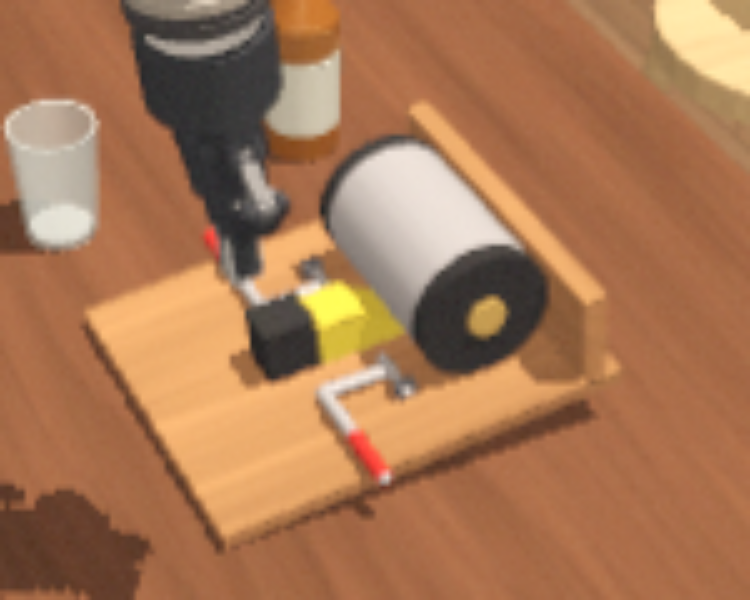

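The stop lies flat: the ear centre is about 9 mm off the deck at s = -77 mm, so roughly 1.5 rad. The keg is still home at 37 mm on the chock, and the arm is clear.

```bash
python3 -c "
from workcell import r
print(r.finish_job(), r.read_state()['time_s'])"
```

```text
the job is handed in; nothing more can be done
the job is handed in; nothing more can be done
```

The job is handed in at about 49 s, with no verdict returned: the keg rests on the chock against the rail, pressed home at about 10 N on the tool, the stop is folded flat to about 1.5 rad, and the tumbler, bottle and coasters were not touched.

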